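# Open the rice cooker on the serving line

## Robot

A 6-joint arm with a two-finger parallel gripper is mounted at the origin on the work surface. World frame = base frame: x ahead of the robot, y to its left, z up, the work surface at z = 0. Lengths are in m, angles in rad, forces in N, time in s.
With the tool pointing down it reaches from about 0.3 to 0.875 m from the base axis. Payload 6.4 kg.
Tool frame: the origin (TCP) lies midway between the tips of the shut fingers; the grasp point (between the pads) lies 19 mm behind it; x points along the fingers, z is the direction in which the jaws open and shut, and the axes are right-handed (so a half turn about x gives the same grasp; the last joint's range is limited). The gripper opens to 88 mm and grips with 3 to 60 N. Pads are 18 mm wide; open, the fingers measure 123 mm over their backs; the gripper's body (75 mm by 187 mm) begins 45 mm behind the grasp point.
Start: joints at [-1.481, 0.181, 1.607, -0, 1.354, -0.206], TCP at [0.168, -0.55, 0.239] pointing down, gripper open.
Joint ranges: [-2.99, 2.99], [-0.89, 2.07], [0.3, 2.58], [-1.14, 4.28], [0, 2.63], [-3.12, 3.12]. Speed limits (rad/s): [2.57, 2.57, 3.01, 3.14, 3.14, 3.14].

## Interface

Orientations are given as a 3x3 rotation matrix whose columns are the frame's x, y, z axes.
In Python, from plant import manip gives the robot as it stands. The module is installed in compiled form; this text tells all that it offers. Calls block until the motion is done:
- manip.move_ptp(position, orientation): joint-space move of the TCP to a pose.
- manip.movel(position, rot=None, rate=0.15, stop_force=None): straight line of the TCP; rot=None keeps the orientation; rate is the mean speed in m/s. With stop_force (N) it stops when the force on the tool has changed by that much, and returns True; else False.
- manip.movej(angles): joint-space move.
- manip.command_gripper(opening, f_grip=None): finger opening in m; f_grip is the grip in N (None keeps the last); returns when the fingers have stopped.
- manip.pause(seconds).
- manip.solve_ik(position, orientation): joint angles nearest the present ones, or None.
- manip.capture(name): name is "scene" or "top" or "wrist"; returns the picture (480x640x3 uint8, red, green, blue); there is no depth.
- manip.camera_info(name): a dict with "intrinsics" (3x3 intrinsics, pixels), "R" (3x3) and "t" (3): a world point X has camera coordinates R X + t. Camera axes: x right, y down, z forward; pixel columns grow to the right and rows downward; lengths in m; the calibration is good to about 2 mm. A picture is of the moment at which its call begins: read the wrist's pose just before it. camera_info takes no time and is no camera call; for the wrist camera it gives the pose at the moment of the call.
A pose or a line that the arm cannot do raises manip.IKError and nothing moves.
- manip.job_done(): hands the job in, once; it reports no verdict.
Readings, each from a call of its own:
- manip.read_time(): time.
- manip.read_joint_pos(): joint angles.
- manip.read_joint_vel(): joint speeds.
- manip.read_effort(): joint torques, N m.
- manip.read_eef_pos(): TCP position.
- manip.read_orientation(): TCP orientation.
- manip.read_wrist_force(): force on the tool from outside, world axes, zero at the start.
- manip.read_ft_torque(): the same for the moment, N m.
- manip.read_finger_gap(): finger opening in m.
Only numpy, scipy, OpenCV 4.12 (cv2) and the standard library are available. Lean on these libraries where they do the work, as an engineer would, in place of code of your own. Each camera call takes 0.05 s, during which the arm holds its last target. There are 200 camera calls.

## Task

Open the white rice cooker ready for loading: press down the black lid catch at its front with the fingertips so that the spring lets the lid pop up, and let it come to stand ajar on its own; then push it with the fingertips, by its underside or front rim, all the way back to its stop. Do not pinch the lid, do not touch the clean inner pot, and leave the other things on the table where they are.

Things in the scene. Friction and masses are not known exactly. Their poses are not given: they have to be found in the camera images.
- cooker: Compact white rice cooker, fixed, 161 mm high when shut. Origin: centre of its underside, on the table. Its own -x is its front (control panel, catch), +x its back (hinge), z up; yaw within 0.45 rad of 0. Round body 204 mm across, rim at z = 116 mm; front housing 86 mm wide reaches to x = -148 mm, top at z = 114 mm; back housing reaches to x = +124 mm.
- catch_top (a point): Centre of the top face of the black lid catch, a press plate 28 mm (along the cooker's x) by 46 mm (y) with a white bar on top, at the cooker's (-129, 0, 130) mm. It rocks about a pin 21 mm towards the lid. Pressed here it lets go of the lid after 3 mm at 5 to 6 N, is fully down at 6 mm and 8 N, then rigid; it springs back up. The shut lid begins 17 mm behind the plate and is 31 mm higher.
- catch (a joint): Turn of the catch (rad): 0 at rest, grows as pressed, 0.28 fully down; the lid is released at about 0.15.
- lid (a joint): Opening angle of the lid (rad): 0 shut and caught, 1.85 (106 degrees) at its stop. Once released its spring lifts it in about 2 s to stand ajar at 0.5 to 1.2 (it differs from run to run). From there it turns easily (under 2 N at the front rim) and stays about where it is left. A hand held over it stops it; it goes on when the hand withdraws.
- lid_hinge (a point): Centre of the lid's hinge axis (along the cooker's y), at the cooker's (110, 0, 120) mm. The lid is a disc 196 mm across centred 110 mm from this axis: below, a flat grey rim 11 mm thick whose lower face lies 3 mm under the axis (lid shut), with a steel plate 160 mm across standing 4 mm lower in its middle; above it a white domed cover 33 mm high.
- lid_edge (a point): Middle of the lid's front lower edge, 208 mm from the hinge axis; moves with the lid: at the cooker's (-98, 0, 117) mm when shut, z about 320 mm when open. Its x runs along the lid to the hinge, its z is the lid's outward normal. The underside behind this edge is where the lid is pushed. A steel tongue 24 mm wide stands out 9 mm in front of the edge.
- pot: Dark inner pot with a steel rim in the cooker, 185 mm across the rim, rim at z = 116 mm, hidden while the lid is shut. Origin with the cooker's. Kept clean: not to be touched.
- rice_cup: Green open measuring cup, 68 mm across, 68 mm high, loose, beside the cooker. Origin: centre of its foot. To be left alone.
- paddle: White rice paddle lying flat on the table beside the cooker, 200 mm long, 62 mm wide, 8 mm thick, loose. Origin: about its middle, on the table. To be left alone.
- ketchup: Red squeeze bottle, 56 mm across, 170 mm high, loose, beside the cooker. Origin: centre of its foot. To be left alone.
- water_bottle: Clear bottle with a blue band and black cap, 70 mm across, 210 mm high, loose. Origin: centre of its foot. To be left alone.
- mustard: Yellow bottle with a red cap, 54 mm across, 160 mm high, loose. Origin: centre of its foot. To be left alone.
- bowls: Stack of paper bowls, 116 mm across, 64 mm high, loose. Origin: centre of its foot. To be left alone.
- tongs: Steel tongs with black tips lying on the table, 250 mm long along its x, 60 mm wide, 14 mm high, loose. Origin: about its middle, on the table. To be left alone.

How it is judged:
By the outcome, as a careful person would: the job done as asked, in the order asked, and still so for the second after the job is handed in, with the robot touching nothing.
It also fails if it takes over 42 s, if anything falls off the work surface, if the arm or the gripper's body presses on something with over 40 N, if the wrist force passes 120 N, or if a joint passes its speed limit or range.

## Working session

There is one attempt and no reset: what is moved stays moved. The work goes in short steps, each a Python script; the robot and the scene stay as the last script left them, time stands still between calls to the robot, and variables do not carry over. Pictures are saved under pics/ and viewed, about 8 in all and at most 12, crops included, and the job is handed in when it is done.

```bash
mkdir -p pics
python3 - <<'E'
from plant import manip
import cv2
for n in("scene","top"):
    im=manip.capture(n); cv2.imwrite(f"pics/{n}0.png",im[:,:,::-1])
    c=manip.camera_info(n); print(n,c["intrinsics"].round(1).tolist(),c["R"].round(4).tolist(),c["t"].round(4).tolist())
print(manip.read_time(),manip.read_orientation().round(3).tolist())
E
```

```text
scene [[560.7, 0.0, 311.2], [0.0, 560.7, 232.8], [0.0, 0.0, 1.0]] [[0.4099, 0.9121, -0.0029], [0.656, -0.297, -0.6939], [-0.6338, 0.2825, -0.7201]] [-0.2296, -0.2773, 1.864]
top [[532.6, 0.0, 316.8], [0.0, 532.6, 229.2], [0.0, 0.0, 1.0]] [[-0.0148, -0.9999, -0.0087], [-0.9958, 0.0155, -0.0906], [0.0907, 0.0074, -0.9959]] [0.0188, 0.5448, 1.5076]
0.1 [[-0.0, 0.957, 0.291], [0.002, 0.291, -0.957], [-1.0, 0.0, -0.001]]
```

View pics/top0.png

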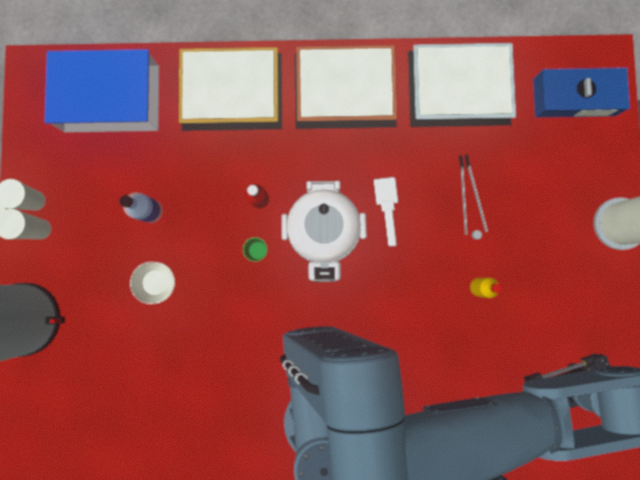

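View pics/scene0.png

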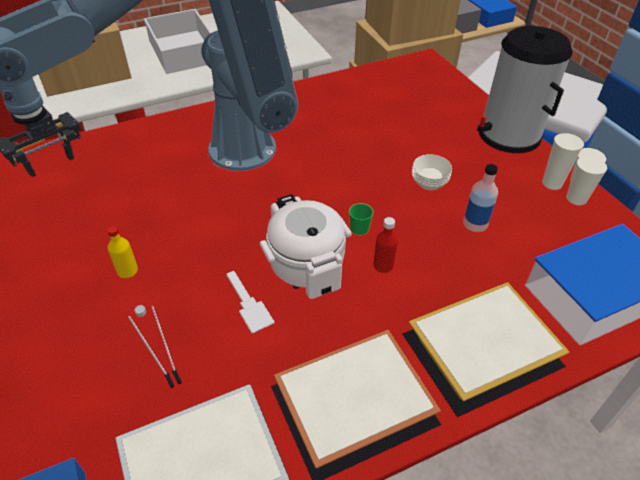

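Top view: cooker centre is about (324,227), the black catch (323,271), the hinge (323,186), and the cup and ketchup are on its left with the paddle on its right. Scene view: camera looks from the back, with the catch at (287,201) facing the robot. Next I localise the cooker and check reach.

```bash
cat > h.py <<'E'
import numpy as np, cv2
from plant import manip
def ray(n,uv,z):
    c=manip.camera_info(n); C=-c["R"].T@c["t"]; d=c["R"].T@np.linalg.inv(c["intrinsics"])@np.array([*uv,1.])
    return C+d*(z-C[2])/d[2]
def proj(n,P):
    c=manip.camera_info(n); p=(c["intrinsics"]@(c["R"]@np.asarray(P).T+c["t"][:,None])); return (p[:2]/p[2]).T
def rot(yaw,pitch,flip=0):   # tool x at azimuth yaw, pitched down by pitch; jaws horizontal
    x=np.array([np.cos(yaw)*np.cos(pitch),np.sin(yaw)*np.cos(pitch),-np.sin(pitch)])
    z=np.array([-np.sin(yaw),np.cos(yaw),0])*(-1 if flip else 1)
    return np.c_[x,np.cross(z,x),z]
E
python3 - <<'E'
from h import *
im=cv2.imread("pics/top0.png"); x0,y0=270,170
hsv=cv2.cvtColor(im,cv2.COLOR_BGR2HSV)
blk=((hsv[...,2]<70)).astype(np.uint8)
n,l,s,c=cv2.connectedComponentsWithStats(blk[170:290,270:380])
for i in range(1,n):
    if s[i,4]>15: print("black",s[i],c[i]+[x0,y0])
wh=((hsv[...,1]<70)&(hsv[...,2]>90)).astype(np.uint8); wh[:,373:]=0; wh[:,:275]=0
n,l,s,c=cv2.connectedComponentsWithStats(wh)
i=l[240,324]; print("white",s[i],c[i])
m=(l==i).astype(np.uint8)
op=cv2.morphologyEx(m,cv2.MORPH_OPEN,cv2.getStructuringElement(cv2.MORPH_ELLIPSE,(47,47)))
print("disc",cv2.minEnclosingCircle(np.argwhere(op)[:,::-1].astype(np.float32)))
cv2.imwrite("pics/crop1.png",cv2.resize(im[170:290,270:400],None,fx=5,fy=5,interpolation=cv2.INTER_CUBIC))
for yaw in(0,):
  for p in(0,.2,.4,.6,.8,1.0):
    r=[]
    for X,Z in((.43,.13),(.48,.18),(.5,.2),(.55,.25),(.65,.31),(.73,.31)):
      r.append([manip.solve_ik([X,0.,Z],rot(yaw,p,f)) is not None for f in(0,1)])
    print(p,r)
E
```

```text
black [46 99  8  9 30] [318.6 274. ]
black [55 99  8  9 31] [330.06451613 273.25806452]
white [ 282  181   85  101 5257] [323.3684611  227.18565722]
disc ((323.0, 234.0), 34.23458480834961)
0 [[False, False], [False, False], [False, False], [True, True], [True, True], [True, True]]
0.2 [[False, False], [False, False], [False, False], [True, True], [True, True], [True, True]]
0.4 [[False, False], [False, False], [False, False], [True, True], [True, True], [True, True]]
0.6 [[False, False], [False, False], [True, True], [True, True], [True, True], [True, True]]
0.8 [[False, False], [True, True], [True, True], [True, True], [True, True], [True, True]]
1.0 [[True, True], [True, True], [True, True], [True, True], [True, True], [True, True]]
```

View pics/crop1.png

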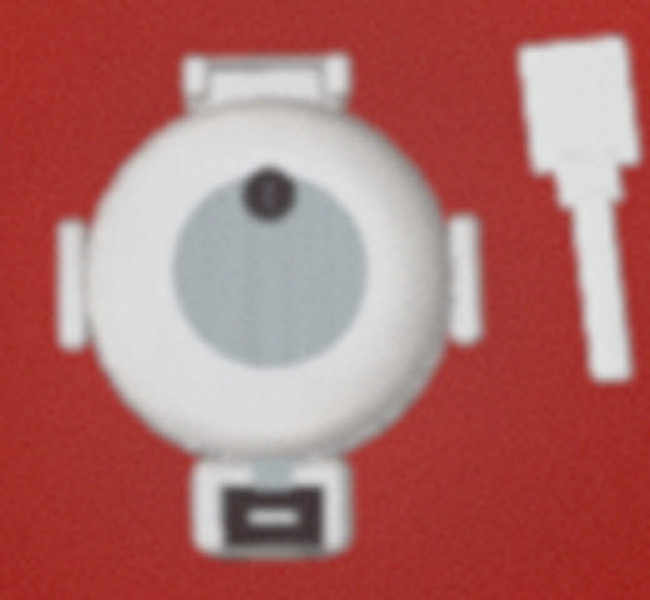

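Crop (5x): catch plate centre is at (274,517), i.e. pixel (324.8,273.4), with the lid centred at (270,272). The back housing is centred at x = 267 and the handles are at (72,285) and (465,279). Yaw is near zero.

Run:
```python
from h import *
f=lambda u,v,z: ray("top",(270+(u+.5)/5-.5,170+(v+.5)/5-.5),z)
c=f(274,517,.130); b=f(267,55,.12); l=f(270,271,.161); h1=f(72,285,.1); h2=f(465,279,.1); d=h1-h2
print("catch",c,"back",b,"disc top",l,"yaw cb",np.arctan2(*(b-c)[1::-1]),"yaw handles",np.arctan2(-d[0],d[1]))
# silhouette bearing: lid widest (r 102) ; body centre from catch
yaw=.5*(np.arctan2(*(b-c)[1::-1])+np.arctan2(-d[0],d[1])); o=c+[.129*np.cos(yaw),.129*np.sin(yaw),-.13]
print(yaw,o, (h1+h2)/2)
for p in (.7,.8,.9,1.,1.2):
  for dx in (0,-.05): print(p,dx,[ (q if q is None else q.round(2).tolist()) for q in [manip.solve_ik(c+[dx*np.cos(yaw),0,.03],rot(yaw,p,0))]], manip.solve_ik(c+[dx,0,0],rot(yaw,p,0)) is not None)
```

```text
catch [ 0.41833719 -0.00858504  0.13      ] back [ 0.66894274 -0.00885267  0.12      ] disc top [ 0.54668603 -0.00837921  0.161     ] yaw cb -0.0010679312466403018 yaw handles -0.0002708044533846967
-0.0006693678500124992 [ 5.47337160e-01 -8.67138507e-03  1.11022302e-16] [ 0.54681831 -0.00773995  0.1       ]
0.7 0 [None] False
0.7 -0.05 [None] False
0.8 0 [None] False
0.8 -0.05 [None] False
0.9 0 [[-0.59, -0.63, 2.57, 0.56, 0.7, -2.5]] False
0.9 -0.05 [None] False
1.0 0 [[-0.52, -0.55, 2.49, 0.41, 0.74, -2.34]] True
1.0 -0.05 [None] False
1.2 0 [[-0.42, -0.39, 2.33, 0.2, 0.86, -2.1]] True
1.2 -0.05 [[-0.51, -0.59, 2.44, 0.22, 0.97, -2.18]] True
```

Run:
```python
from h import *
R=rot(0,1.1); c=np.array([.421,-.0085,0])
P=lambda z: c+[0,0,z]
for z in(.22,.165,.12): print(manip.solve_ik(P(z),R))
manip.command_gripper(0.0)
manip.movel([.25,-.3,.31],rate=.2); print(manip.read_time())
manip.move_ptp(P(.22),R); print(manip.read_time(),manip.read_eef_pos())
manip.movel(P(.165),rate=.1)
cv2.imwrite("pics/wrist1.png",manip.capture("wrist")[:,:,::-1])
cv2.imwrite("pics/scene1.png",manip.capture("scene")[100:340,170:490,::-1].repeat(2,0).repeat(2,1))
print(manip.read_time(),manip.read_eef_pos(),manip.read_wrist_force())
```

```text
[-0.46486677 -0.56084866  2.33343219  0.25136678  0.95715217 -2.13793501]
[-0.46486677 -0.46625618  2.39920997  0.28669457  0.80250318 -2.19319597]
[-0.46486677 -0.35641109  2.4388943   0.33800482  0.66013716 -2.26194759]
2.9167
4.8417 [ 0.42115179 -0.00893608  0.22017788]
5.6417 [ 0.42160508 -0.00883697  0.16595873] [ 0.76997064  0.96319765 -0.45421385]
```

View pics/wrist1.png

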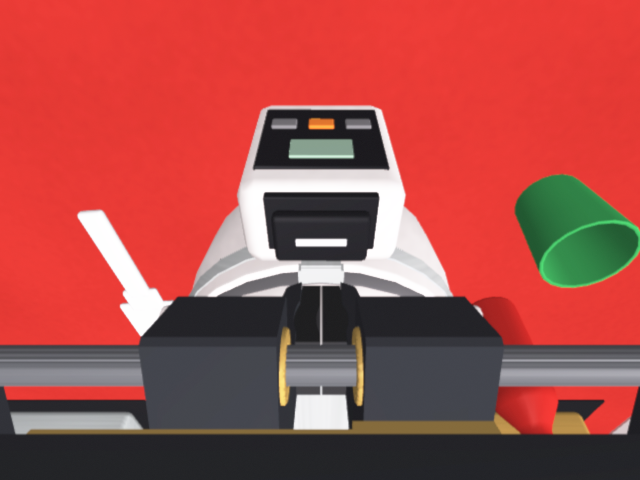

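Wrist view: white bar of the catch is at (321,243), with the shut fingertips lined up at column 321 and the steel tongue at (321,272). Checking the catch by ray, then pressing.

Run:
```python
from h import *
print("bar",ray("wrist",(321,243),.132),"tongue",ray("wrist",(321,272),.117))
P=lambda z: np.array([.421,-.0085,z])
hit=manip.movel(P(.140),rate=.06,stop_force=3); print(hit,manip.read_eef_pos(),manip.read_wrist_force())
hit=manip.movel(P(.120),rate=.02,stop_force=9); print(hit,manip.read_eef_pos(),manip.read_wrist_force())
cv2.imwrite("pics/scene2.png",cv2.resize(manip.capture("scene")[130:330,200:420,::-1],None,fx=2.7,fy=2.7))
print(manip.read_time())
```

```text
bar [ 0.41646675 -0.00849964  0.132     ] tongue [ 0.45223735 -0.00850287  0.117     ]
False [ 0.42103773 -0.00849021  0.14002353] [ 0.38442773 -0.46836416  0.27523264]
True [ 0.42102937 -0.00858423  0.13323132] [-8.16650012 -0.37289645 10.58151873]
6.775
```

View pics/scene2.png

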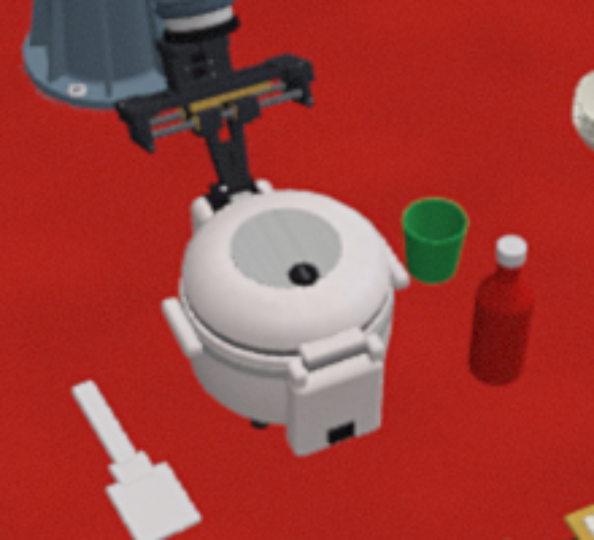

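Scene crop: fingertips are on the catch at (225,190) and the lid is still shut. Contact was only over the last few mm, so I press a little further and watch.

Run:
```python
from h import *
g=lambda: cv2.cvtColor(manip.capture("scene"),cv2.COLOR_RGB2GRAY)[190:270,255:360].astype(float)
a=g(); print(manip.read_wrist_force())
for z in(.1315,.130,.1285):
    manip.movel([.421,-.0085,z],rate=.02); manip.pause(.15)
    d=np.abs(g()-a).mean(); f=manip.read_wrist_force(); print(manip.read_eef_pos(),f,d,manip.read_time())
    if d>6 or np.linalg.norm(f)>25: break
```

```text
[-6.75717116 -0.54888095  9.40627516]
[ 0.42120992 -0.00861513  0.13263946] [-21.90982076   0.39076499  26.8600494 ] 1.4211904761904761 7.275
```

Rigid now, so the catch looks fully down. I withdraw up and back, then watch the lid.

Run:
```python
from h import *
R=rot(0,1.1)
manip.movel([.418,-.0085,.150],rate=.05); print(manip.read_wrist_force())
manip.movel([.385,-.0085,.235],rate=.12)
manip.pause(1.2)
t=manip.capture("top");s=manip.capture("scene")
cv2.imwrite("pics/both3.png",np.hstack([cv2.resize(t[160:290,270:380,::-1],None,fx=3.6,fy=3.6),cv2.resize(s[130:330,230:400,::-1],(398,468))]))
print(manip.read_time(),manip.read_eef_pos())
```

```text
[ 0.03981568 -0.99112765  0.07011158]
10.0083 [ 0.38499911 -0.00850734  0.2350015 ]
```

View pics/both3.png

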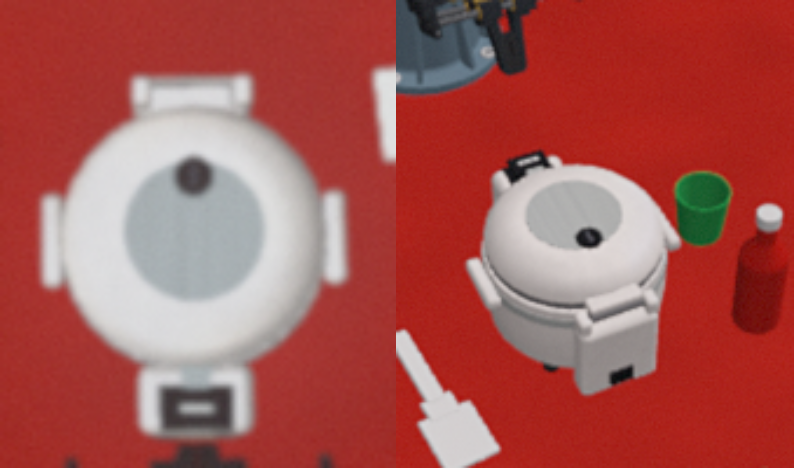

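Lid is still shut in both crops and the catch sprang back. The tilted tip face produced a large horizontal force that jams the rocker near its pin. I press again with the tool vertical, further forward on the plate.

Run:
```python
from h import *
g=lambda: cv2.cvtColor(manip.capture("scene"),cv2.COLOR_RGB2GRAY)[190:270,255:360].astype(float)
R=rot(0,np.pi/2); X,Y=.411,-.0085
manip.move_ptp([X,Y,.165],R); a=g()
manip.movel([X,Y,.137],rate=.1,stop_force=5); print(manip.read_time(),manip.read_eef_pos())
for z in(.134,.132,.130,.129,.128,.127,.126,.125,.124,.123,.122,.121):
    manip.movel([X,Y,z],rate=.02)
    d=np.abs(g()-a).mean(); f=manip.read_wrist_force(); print(z,manip.read_eef_pos().round(4),f.round(1),d.round(2),manip.read_time())
    if d>6 or np.linalg.norm(f)>16: break
```

```text
11.2417 [ 0.41081264 -0.00863892  0.13751569]
0.134 [ 0.4112 -0.0085  0.1342] [ 0.1 -0.4  0.2] 1.85 11.5917
0.132 [ 0.4109 -0.0085  0.1319] [-0.1 -0.1 -0.6] 2.05 11.8917
0.13 [ 0.4111 -0.0086  0.1302] [-0.8  0.9  4.6] 2.2 12.1917
0.129 [ 0.4105 -0.0086  0.1295] [-6.5 -0.3 12.3] 2.25 12.4917
0.128 [ 0.4097 -0.0086  0.1288] [-11.9  -0.6  19.2] 2.33 12.7917
```

Run:
```python
from h import *
w=manip.capture("wrist"); s=manip.capture("scene")
cv2.imwrite("pics/both4.png",np.hstack([cv2.resize(w[90:400,180:470,::-1],None,fx=1.5,fy=1.5),cv2.resize(s[160:250,250:330,::-1],(413,465),interpolation=cv2.INTER_CUBIC)]))
for q in ((-.129,0,.130),(-.143,.023,.130),(-.143,-.023,.130),(-.115,.023,.130),(-.115,-.023,.130),(-.107,0,.117)): print(q,proj("wrist",[np.array(q)+[.547,-.0085,0]]).round(0))
print(manip.read_time())
```

```text
(-0.129, 0, 0.13) [[320. 327.]]
(-0.143, 0.023, 0.13) [[377. 296.]]
(-0.143, -0.023, 0.13) [[264. 296.]]
(-0.115, 0.023, 0.13) [[374. 357.]]
(-0.115, -0.023, 0.13) [[266. 357.]]
(-0.107, 0, 0.117) [[320. 357.]]
12.8917
```

View pics/both4.png

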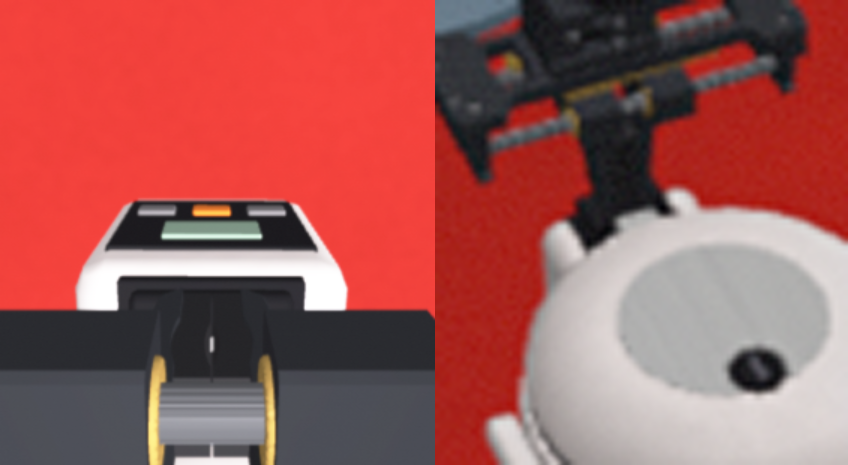

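Crops: fingers sit on the plate and the lid is shut. The tip was dragged 1.3 mm towards -x while going down. So the catch pin lies well below the plate top, and the sticking tip was resisting the plate's arc. I now press along that arc, down and towards the front together.

Run:
```python
from h import *
g=lambda: cv2.cvtColor(manip.capture("scene"),cv2.COLOR_RGB2GRAY)[200:270,265:360].astype(float)
manip.movel([.413,-.0085,.133],rate=.05); a=g()
for k in np.arange(2,13,1.):
    manip.movel([.413-.75e-3*k,-.0085,.132-k*1e-3],rate=.03)
    d=np.abs(g()-a).mean(); f=manip.read_wrist_force(); print(k,manip.read_eef_pos().round(4),f.round(1),d.round(2),manip.read_time())
    if d>5 or np.linalg.norm(f)>18: break
```

```text
2.0 [ 0.4115 -0.0086  0.1299] [-0.4 -0.6  2.7] 1.25 13.5083
3.0 [ 0.4106 -0.0086  0.1292] [-3.  -0.7  6.4] 1.33 13.8083
4.0 [ 0.4097 -0.0086  0.1284] [-5.1  0.2  9.9] 1.43 14.1083
5.0 [ 0.4087 -0.0086  0.1275] [-7.2 -0.2 12.3] 1.54 14.4083
6.0 [ 0.4077 -0.0086  0.1266] [-7.5 -0.3 15.1] 13.22 14.7083
```

Released. Withdraw towards the robot and let the lid rise.

Run:
```python
from h import *
manip.movel([.385,-.0085,.16],rate=.15)
manip.movel([.34,-.0085,.23],rate=.2)
p=None
for i in range(12):
    im=manip.capture("scene"); t=manip.capture("top")
    if p is not None:
        d=np.abs(im[120:270,255:360].astype(float)-p[120:270,255:360]).mean(); print(round(d,2),manip.read_time())
        if d<2.2 and i>3: break
    p=im; manip.pause(.15)
cv2.imwrite("pics/both5.png",np.hstack([cv2.resize(t[160:290,270:380,::-1],None,fx=3.6,fy=3.6),cv2.resize(im[100:330,220:416,::-1],(399,468))]))
for th in(.5,.7,.9,1.1):
    E=[.657-.208*np.cos(th),-.0085,.12+.208*np.sin(th)]; u=proj("top",[E])[0]; v=proj("scene",[E])[0]
    print(th,((u-[270,160])*3.6).round(),((v-[220,100])*2.035).round()+[396,0])
R=lambda p:rot(0,p)
for th in(.45,.6,.75,.9,1.05,1.2):
    print(th,[p for p in(0,.2,.3,.4,.5,.6,.7,.8,.9) if manip.solve_ik([.657-.195*np.cos(th)+.02*np.sin(th)*-1,-.0085,.12+.195*np.sin(th)-.02*np.cos(th)],rot(0,p)) is not None])
```

```text
2.44 16.05
2.36 16.3
2.14 16.55
1.95 16.8
0.5 [195. 325.] [546. 176.]
0.7 [195. 287.] [553. 166.]
0.9 [194. 240.] [563. 163.]
1.1 [194. 183.] [575. 166.]
0.45 [0.7, 0.8, 0.9]
0.6 [0.6, 0.7, 0.8, 0.9]
0.75 [0.6, 0.7, 0.8, 0.9]
0.9 [0.4, 0.5, 0.6, 0.7, 0.8, 0.9]
1.05 [0.2, 0.3, 0.4, 0.5, 0.6, 0.7, 0.8, 0.9]
1.2 [0, 0.2, 0.3, 0.4, 0.5, 0.6, 0.7, 0.8, 0.9]
```

View pics/both5.png

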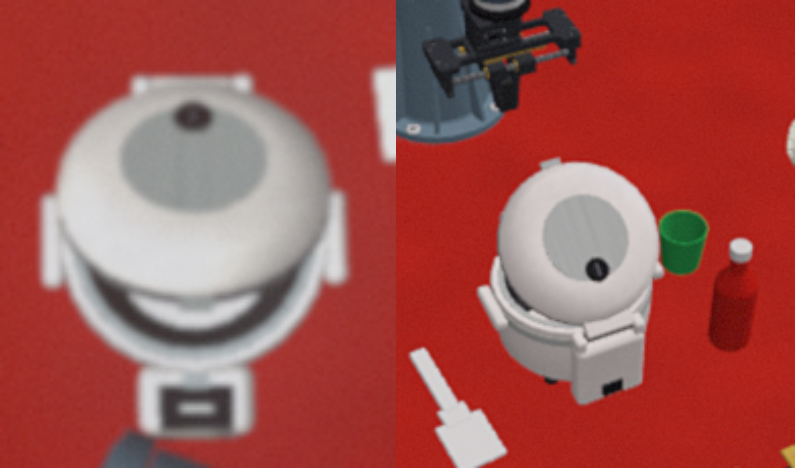

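Lid edge is at row 292 in the top crop, so θ is about 0.68; it stands ajar, showing the pot's front below it. Next I bring the tips under the front edge and sweep along the hinge arc.

Run:
```python
from h import *
g=lambda: manip.capture("scene")[120:270,255:360].astype(float)
H=np.array([.657,-.0085,.120])
pit=lambda t: float(np.interp(t,[.5,.75,.9,1.05,1.2,1.85],[.75,.65,.5,.35,.25,.25]))
tip=lambda t,r=.197: H+[-r*np.cos(t),0,r*np.sin(t)]
for t in np.arange(.5,1.96,.15): assert manip.solve_ik(tip(t),rot(0,pit(t))) is not None,t
a=g(); manip.pause(.4); print("still?",np.abs(g()-a).mean().round(2))
manip.movel([.42,-.0085,.225],rot(0,.95),rate=.12); print(manip.read_eef_pos(),manip.read_time())
manip.movel(tip(.5),rot(0,pit(.5)),rate=.12,stop_force=6); print(manip.read_eef_pos(),manip.read_wrist_force().round(1),manip.read_time())
for t in (.65,.8,.95,1.1,1.25,1.4,1.55):
    h=manip.movel(tip(t),rot(0,pit(t)),rate=.1,stop_force=12)
    print(t,h,manip.read_eef_pos().round(3),manip.read_wrist_force().round(1),manip.read_time())
    if h: break
cv2.imwrite("pics/scene6.png",cv2.resize(manip.capture("scene")[80:330,200:440,::-1],None,fx=2,fy=2))
```

```text
still? 1.99
[ 0.42004436 -0.00877674  0.22550526] 18.1167
[ 0.48421007 -0.00827685  0.21450505] [0.1 0.3 0.1] 18.8083
0.65 False [ 0.5   -0.009  0.24 ] [ 0.2  0.8 -0.4] 19.25
0.8 False [ 0.519 -0.008  0.261] [-0.8  0.4 -0.6] 19.6917Traceback (most recent call last):
  File "<stdin>", line 11, in <module>
plant.IKError: the arm cannot follow that straight line within its joint ranges
```

Run:
```python
from h import *
H=np.array([.657,-.0085,.120])
tip=lambda t,r=.197: H+[-r*np.cos(t),0,r*np.sin(t)]
p=.63
for t in (.95,1.1,1.25,1.4,1.55):
    want=float(np.interp(t,[.95,1.25],[.55,.3]))
    for q in (want,(want+p)/2,p,p+.08):
        try: h=manip.movel(tip(t),rot(0,q),rate=.1,stop_force=12); break
        except manip.IKError: continue
    else: print("no line",t); break
    p=q; print(t,round(p,2),h,manip.read_eef_pos().round(3),manip.read_wrist_force().round(1),manip.read_time())
    if h: break
cv2.imwrite("pics/scene6.png",cv2.resize(manip.capture("scene")[80:330,200:440,::-1],None,fx=2,fy=2))
print(manip.read_joint_pos().round(2))
```

```text
0.95 0.55 False [ 0.542 -0.008  0.28 ] [-0.6 -0.3 -0.9] 20.1333
1.1 0.49 False [ 0.567 -0.008  0.295] [-0.2  0.2  0.6] 20.575
1.25 0.49 False [ 0.595 -0.008  0.307] [-0.1  0.  -0.1] 21.0167
1.4 0.49 False [ 0.623 -0.008  0.313] [-0.2 -0.1  0.1] 21.4583
1.55 0.49 False [ 0.652 -0.008  0.316] [ 0.5 -0.6 -0.9] 21.9
[-0.34 -0.18  2.16  1.24  0.32 -2.96]
```

View pics/scene6.png

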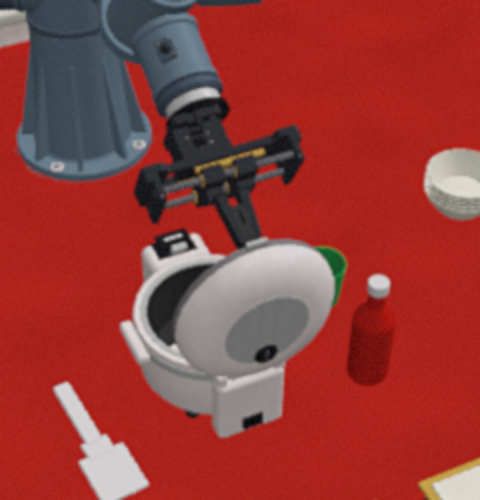

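Scene: the lid is near vertical, the tips are behind its front edge at (248,235), and the pot is clear. Continue to the stop.

Run:
```python
from h import *
H=np.array([.657,-.0085,.120])
tip=lambda t,r=.197: H+[-r*np.cos(t),0,r*np.sin(t)]
for t in (1.65,1.75,1.82,1.89,1.96,2.03):
    for q in (.49,.55,.6,.7,.4):
        try: h=manip.movel(tip(t),rot(0,q),rate=.06,stop_force=7); break
        except manip.IKError: continue
    else: print("no line",t); break
    print(t,q,h,manip.read_eef_pos().round(4),manip.read_wrist_force().round(1),manip.read_time())
    if h: break
manip.pause(.3); print(manip.read_wrist_force().round(1))
cv2.imwrite("pics/scene7.png",cv2.resize(manip.capture("scene")[80:330,200:440,::-1],None,fx=2,fy=2))
```

```text
1.65 0.49 False [ 0.6726 -0.0084  0.3161] [-0.1  0.5  0.6] 22.425
1.75 0.49 False [ 0.6922 -0.0084  0.3135] [0.4 0.5 0.3] 22.9
1.82 0.49 True [ 0.7058 -0.0085  0.3108] [-12.7  -0.6   7.5] 23.2083
[-9.2  0.7  5.5]
```

Hard resistance at the tip angle expected for the stop. Withdraw and check.

Run:
```python
from h import *
H=np.array([.657,-.0085,.120])
p=manip.read_eef_pos()
manip.movel(p+[-.03,0,.005],rate=.1); print(manip.read_wrist_force().round(1))
try: manip.movel(p+[-.13,0,.09],rate=.2)
except manip.IKError: manip.movel(p+[-.08,0,.09],rate=.2)
manip.pause(.5); print(manip.read_eef_pos(),manip.read_wrist_force().round(1),manip.read_time())
s=manip.capture("scene"); t=manip.capture("top")
cv2.imwrite("pics/both8.png",np.hstack([cv2.resize(t[130:290,260:380,::-1],(375,500)),cv2.resize(s[80:330,200:412,::-1],(424,500))]))
for th in(1.55,1.7,1.85):
    E=[H+[-.208*np.cos(th),k,.208*np.sin(th)] for k in(0,)]
    print(th,(proj("scene",E)-[200,80])*2+[375,0],(proj("top",E)-[260,130])*3.125)
```

```text
[ 0.   0.9 -0.1]
[ 0.57577234 -0.0084778   0.40048392] [-0.7 -0.2 -0.1] 25.3167
1.55 [[624.3708441  236.97930063]] [[197.52402426 129.04089751]]
1.7 [[636.78422678 256.20199821]] [[196.85737199  88.45454138]]
1.85 [[649.2021064  278.80657219]] [[196.19350638  50.46585924]]
```

View pics/both8.png

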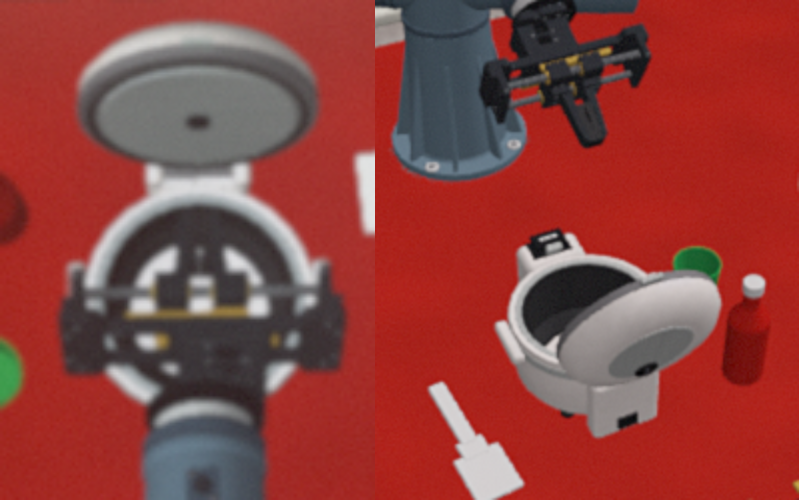

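Lid edge is at (196,~50) in the top crop and (650,~278) in the scene crop, which matches θ ≈ 1.85, the stop. The robot is clear, and the cup, ketchup and paddle have not moved.

```bash
python3 -c "
from plant import manip
manip.job_done(); print(manip.read_time())"
```

```text
the job is handed in; nothing more can be done
the job is handed in; nothing more can be done
```

The rice cooker is open with its lid at the stop, and I handed the job in at about 25 s of the 42 s allowed.

- **Catch:** The first two presses did not release the lid. The sticking fingertips resisted the catch's rocking arc, with up to about 35 N on the tool. The third press followed the arc, down and towards the front, and released it at about 17 N.
- **Lid:** I withdrew, and it rose to stand ajar on its own at about 0.68 rad. My "has it stopped" check of successive pictures stayed slightly above camera noise, so I am not certain it was fully still. I then pushed it by its underside with the shut fingertips until it met firm resistance (about 15 N).
- **Last checks:** After withdrawal, the lid edge matches about 1.85 rad (the stop) in both camera views. The wrist force is near zero, and the gripper is clear of everything. The fingertips stayed well above the pot. The cup, ketchup and paddle look unmoved. I did not check the other things in the last pictures, but the arm did not go near them after the start.

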